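# Expose the printing blocks in the UV unit

## Robot

A 6-joint arm with a two-finger parallel gripper is mounted at the origin on the work surface. World frame = base frame: x ahead of the robot, y to its left, z up, the work surface at z = 0. Lengths are in m, angles in rad, forces in N, time in s.
With the tool pointing down it reaches from about 0.25 to 0.725 m from the base axis. Payload 4 kg.
Tool frame: the origin (TCP) lies at the very end of the fingers, on their centre line; the grasp point (between the pads) lies 19 mm behind it; z points along the fingers, y is the line along which they close (so a half turn about z gives the same grasp; the last joint's range is limited). The gripper opens to 85 mm and grips with 20 to 120 N. Pads are 22 mm wide; open, the fingers measure 114 mm over their backs; the gripper's body (76 mm by 85 mm) begins 54 mm behind the grasp point. The pads swing forward as they close: fully open they stand 13 mm farther back than shut.
Start: joints at [1.177, 0.241, 0.005, 1.335, 0, 1.571], TCP at [0.192, 0.462, 0.231] pointing down, gripper open.
Joint ranges: [-2.72, 2.72], [-1.05, 1.87], [-1.09, 1.28], [-1.99, 2.15], [-1.42, 1.44], [-3.14, 3.14]. Speed limits (rad/s): [2.79, 2.79, 3.14, 3.14, 3.14, 3.14].

## Interface

Orientations are given as a unit quaternion [x, y, z, w].
In Python, from workcell import bot, vision, workorder, boxes_of gives the robot as it stands.
- The arm moves only by the tool send_rows, never from a script. Its argument "motion" is text: rows parted by semicolons, each of 5 numbers parted by spaces: the closure, from -1 (fully open) to 1 (shut), so that 0 is half open, then the shift along the tool's x, y, z in cm, then the turn about the tool's z in rad. In form: claw x y z twist; .... A call has 1 to 5 rows; each row is the pose to reach, as a shift and turn from the pose commanded when the call began, along the tool's axes at that moment; what a row does not reach only later rows make up. A row lasts 1/10 s, in which the tool goes at most 50 mm and 8.59 degrees, less where a joint would pass 70% of its speed; a pose out of reach is approached as far as the arm can. A call with a gripper value outside its range is refused whole. The fingers move at their own pace and stop on an object; the grip force is fixed at half the most. Time passes only in rows, so rows that repeat a pose let the fingers close. It gives the time, the measured TCP pose, the force, the opening and the grip force at its end, in the units of the state.
- bot.get_obs(): the state, without advancing time (a new reading comes with each control period).
- vision.camera(name): name is "scene" or "top"; returns the picture (480x640x3 uint8, red, green, blue); there is no depth.
- vision.camera_model(name): a dict with "fov_y" (degrees; the focal length in pixels is half the picture's height over the tangent of half this angle, whatever the lens; pixels are square), "cx", "cy" (the principal point, pixels), "world_from_camera" (4x4, takes a point from camera to world coordinates). Camera axes: x right, y down, z forward; pixel columns grow to the right and rows downward; lengths in m; the calibration is good to about 2 mm. A picture is of the moment at which its call begins. camera_model takes no time and is no camera call.
- workorder.job_done(): hands the job in; it is judged then, once.
Trained networks look in the newest picture that a camera, given by its name, has taken for a name from the list of things; names that differ only in an ending like _2 or _b are one class to them, and where a whole thing is asked for, a point or a joint stands for the part that bears it (a point fixed in the world has none). Each returns a list of dicts, best first, with "conf" (0 to 1); they miss things now and then, are a little off and sometimes report something else, mostly with a low value. They report only what shows in the picture. A call takes as long as a camera call. They do not tell look-alikes from the thing itself.
- boxes_of(camera, target): "rect" ([centre column, centre row, width, height] in pixels, round what is visible of it).
The state is a dict: "clock": time; "joint_pos": joint angles; "joint_vel": joint speeds; "tau": joint torques, N m; "eef_pos": TCP position; "tool_rot": TCP orientation; "ft_force": force on the tool from outside, world axes, zero at the start; "ft_torque": the same for the moment, N m; "grip_width": finger opening in m; "grasp_force": force on a finger pad.
Only numpy, scipy, OpenCV 4.12 (cv2) and the standard library are available. Lean on these libraries where they do the work, as an engineer would, in place of code of your own. Each camera call takes 0.05 s, during which the arm holds its last target. There are 200 camera calls.

## Task

The UV unit was left running empty: flip its lamp toggle off first, then draw its tray fully out. Pull every printing block from the black case by its protruding end and lay them all flat, green face up, on the floor of the drawn-out tray; then push the loaded tray in until it clicks fully home, and only then flip the toggle over until it snaps to on. Leave the bottle, the can and the grinding disc where they stand.

Things in the scene. Friction and masses are not known exactly. Their poses are not given: they have to be found in the camera images.
- block0: Printing block, 110 x 34 x 26 mm (x, y, z), 0.13 kg: wooden base, green relief plate on top (+z). Origin: centre of its underside. Starts green face up in a case cutout, its x axis along the case's; about 50 mm of its -x end sticks out of the case's front, 12 mm above the table with nothing under it. Absent in some runs (None).
- block1: Printing block, 110 x 34 x 26 mm (x, y, z), 0.13 kg: wooden base, green relief plate on top (+z). Origin: centre of its underside. Starts green face up in a case cutout, its x axis along the case's; about 50 mm of its -x end sticks out of the case's front, 12 mm above the table with nothing under it. Absent in some runs (None).
- block2: Printing block, 110 x 34 x 26 mm (x, y, z), 0.13 kg: wooden base, green relief plate on top (+z). Origin: centre of its underside. Starts green face up in a case cutout, its x axis along the case's; about 50 mm of its -x end sticks out of the case's front, 12 mm above the table with nothing under it. Absent in some runs (None).
- block3: Printing block, 110 x 34 x 26 mm (x, y, z), 0.13 kg: wooden base, green relief plate on top (+z). Origin: centre of its underside. Starts green face up in a case cutout, its x axis along the case's; about 50 mm of its -x end sticks out of the case's front, 12 mm above the table with nothing under it. Absent in some runs (None).
- case: Black storage case, fixed, 100 mm deep (x), 264 mm wide (y), floor 12 mm thick. Origin on the table; its front face, at x = -0.045 in its frame, looks to -x, roughly at the robot. Four cutouts centred at y = -0.09, -0.03, 0.03, 0.09, each 38 mm wide and 80 mm deep, open at front and top; walls between 22 mm wide, tops 38 mm above the table, back wall 40 mm.
- case_front (a point): Middle of the case's front edge, on the case floor, 12 mm above the table; axes as the case's. Behind it, a sprung rubber cheek in each cutout presses on the block's +y side: drawing a block straight out to -x takes about 4 to 12 N; it is free of the cheek after 50 mm and of the case after 65 mm.
- unit: UV exposure unit, fixed, blue hood on a grey base plate. Origin on the table below the hood's front face; its front looks to -x, roughly at the robot. Hood from x = 0 to 0.14, y = -0.15 to 0.15, top 96 mm and underside 62 mm above the table, open only at the front; base plate 10 mm thick, from x = -0.155 to 0.14.
- carriage (a joint): Travel of the unit's aluminium tray along the unit's +x, m: 0 = pulled right out, 0.13 = fully home under the hood, where a spring detent has clicked and holds it. It slides with about 1.5 N of friction; crossing the detent, between 0.117 and 0.13, takes up to about 10 N either way, and it snaps home past 0.124. The end stop is rigid: push with a force limit. It starts home.
- tray_in (a point): Centre of the tray's inner floor (the floor is 16 mm above the table), moves with the tray; axes as the unit's. Inside the tray measures 130 mm (x) by 264 mm (y), rim 8 mm high above the floor and 3 mm thick. Four blocks fit side by side with their length along x, at y = -0.09, -0.03, 0.03, 0.09.
- tray_handle (a point): Middle of the top edge of the tray's red upright handle plate, 72 mm above the table; the plate is 60 mm wide (y), 10 mm thick (x), 60 mm high, 120 mm in front (-x) of the tray's centre, axes as the unit's. At home it stands 60 mm in front of the hood. Pull it to the unit's -x, push it to +x.
- toggle (a joint): Lamp toggle on top of the hood, rad; starts on. 0 = off (lever leaning 0.45 rad to the unit's -y), 0.45 = upright, 0.9 = on (leaning to the unit's +y, the green dot's side; the red dot is on the off side). An over-centre spring snaps it to whichever side it is past; it takes about 3 to 5 N at the tip.
- toggle_tip (a point): Top end of the red-tipped toggle lever, 58 mm from its pivot; lever 9 mm thick, the red tip 13 mm. Its axes turn with the lever and at 0 are the unit's.
- toggle_pivot (a point): The toggle's pivot, 45 mm behind the hood's front edge, 99 mm above the table; axes as the unit's. The lever swings in the unit's y-z plane.
- grit_bottle: Grey squeeze bottle with white cap, 60 mm across, 170 mm tall; bystander. Origin at its underside's centre.
- ink_can: Blue ink can, 80 mm across, 75 mm tall; bystander. Origin at its underside's centre.
- levigator: Dark steel grinding disc, 120 mm across, with an upright black handle, 148 mm tall; bystander. Origin at its underside's centre.
Not all that is in view belongs to the job. What is shaped like the block1 but orange or yellow is not meant.

How it is judged:
By the outcome, as a careful person would: the job done as asked, in the order asked, and still so for the second after the job is handed in, with the robot touching nothing.
Of block0, block1, block2, block3 only 2 to 4 are there at a start; the rules pass over those that are not, and their reading is None.
At some moment in a run one of block0, block1, block2, block3 may be knocked a few centimetres aside while the robot is not near it.
Once in a run the grip may slacken for a moment while it holds something.
It also fails if it takes over 210 s, if anything falls off the work surface, if the arm or the gripper's body presses on something with over 40 N, if the wrist force passes 120 N, or if a joint passes its speed limit or range.

## Working session

There is one attempt and no reset: what is moved stays moved. The work goes in short steps, Python scripts to look and compute and a tool call to move; the robot and the scene stay as the last step left them, time stands still between calls to the robot, and variables do not carry over. Pictures are saved under pics/ and viewed, at most 14 in all, crops included, and the job is handed in when it is done.

Besides the shell and the picture viewer there is one more tool, called as name(argument=value, ...) on one line, values as JSON. send_rows: Moves the arm, as the interface text tells. Its arguments: {"type":"object","properties":{"motion":{"type":"string"}},"required":["motion"]}

```bash
ls; mkdir -p pics; python3 - <<'E'
from workcell import bot, vision, workorder, boxes_of
import cv2,numpy as np
o=bot.get_obs()
print(o['clock'],o['eef_pos'],o['tool_rot'],o['grip_width'])
for n in ('top','scene'):
    im=vision.camera(n); cv2.imwrite(f'pics/{n}0.png',im[:,:,::-1]); m=vision.camera_model(n); print(n,m['fov_y'],m['cx'],m['cy'],np.round(m['world_from_camera'],4).tolist())
E
```

```text
pics
0.0 [0.19159951 0.46116224 0.2304187 ] [ 1.95619326e-01  9.80679362e-01 -1.01139149e-03 -2.10578315e-04] 0.08550620752702115
top 47.40597347210853 326.6982311890464 240.98358615953563 [[0.0057, -0.9977, 0.0682, 0.4496], [-0.9997, -0.0072, -0.0214, 0.0118], [0.0218, -0.0681, -0.9974, 1.6996], [0.0, 0.0, 0.0, 1.0]]
scene 46.82197972785552 318.9819150085778 241.76738611874345 [[0.4023, 0.7831, -0.4743, 1.2769], [0.9155, -0.3466, 0.2043, -0.3195], [-0.0044, -0.5164, -0.8563, 1.3823], [0.0, 0.0, 0.0, 1.0]]
```

View pics/top0.png

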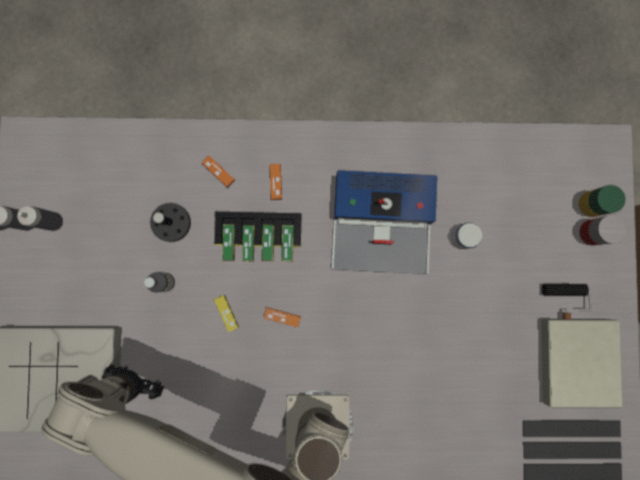

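View pics/scene0.png

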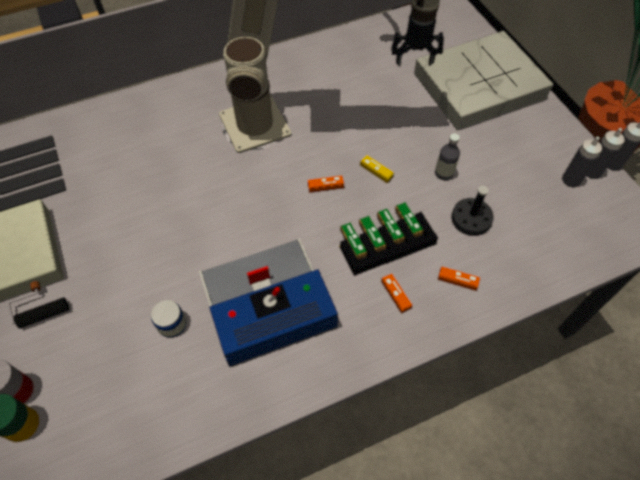

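The top view shows the hood at (386,195), the handle at (382,241), the case at (258,228) with four green blocks protruding downward, the can at (468,236), the bottle at (158,282) and the disc at (170,222). The lever leans to the green-dot side (left), so the toggle is on. I'll zoom in to pick corners.

```bash
python3 - <<'E'
import cv2
a=cv2.imread('pics/top0.png')[155:285,205:455]; cv2.imwrite('pics/z1.png',cv2.resize(a,None,fx=3.2,fy=3.2,interpolation=cv2.INTER_CUBIC))
a=cv2.imread('pics/scene0.png')[190:370,190:450]; cv2.imwrite('pics/z2.png',cv2.resize(a,None,fx=3,fy=3,interpolation=cv2.INTER_CUBIC))
E
```

```text
(no output)
```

View pics/z1.png

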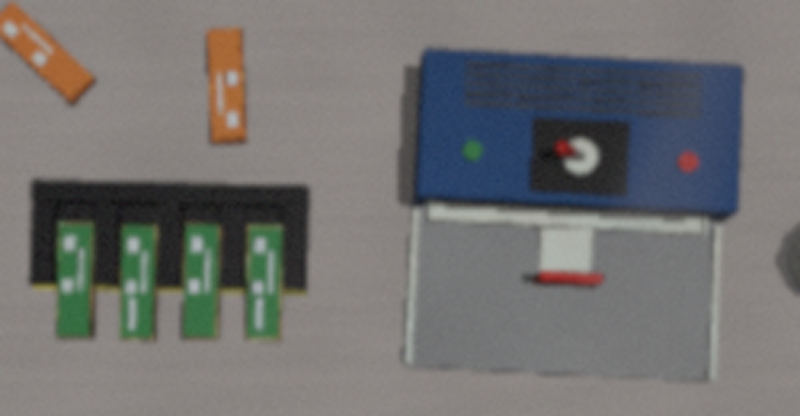

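View pics/z2.png

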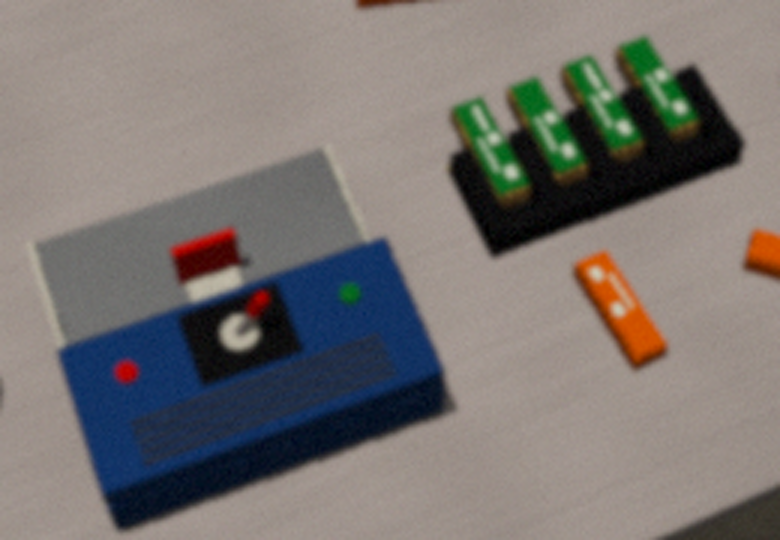

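```bash
cat > h.py <<'E'
import numpy as np,cv2
from workcell import bot, vision, workorder, boxes_of
M={n:vision.camera_model(n) for n in('top','scene')}
def proj(n,P):
    m=M[n];T=np.linalg.inv(m['world_from_camera']);P=np.atleast_2d(P)
    c=P@T[:3,:3].T+T[:3,3];f=240/np.tan(np.radians(m['fov_y']/2))
    return np.c_[m['cx']+f*c[:,0]/c[:,2],m['cy']+f*c[:,1]/c[:,2]]
def ray(n,px,z):
    m=M[n];W=m['world_from_camera'];f=240/np.tan(np.radians(m['fov_y']/2))
    px=np.atleast_2d(px);d=np.c_[(px[:,0]-m['cx'])/f,(px[:,1]-m['cy'])/f,np.ones(len(px))]@W[:3,:3].T
    return W[:3,3]+d*((z-W[2,3])/d[:,2])[:,None]
def greens(n,im,z=.038,lo=60):
    hsv=cv2.cvtColor(im,cv2.COLOR_RGB2HSV)
    g=((hsv[...,0]>45)&(hsv[...,0]<85)&(hsv[...,1]>120)&(hsv[...,2]>40)).astype(np.uint8)
    g=cv2.morphologyEx(g,cv2.MORPH_CLOSE,np.ones((5,5)))
    k,l,s,c=cv2.connectedComponentsWithStats(g);out=[]
    for i in range(1,k):
        if s[i,4]<lo:continue
        q=np.argwhere(l==i)[:,::-1].astype(float);P=ray(n,q,z)[:,:2];C=P.mean(0)
        w,V=np.linalg.eigh(np.cov((P-C).T));v=V[:,1];v=v*np.sign(v[0]);
        ab=(P-C)@V;ext=np.sqrt(12*w)
        out.append((np.round(C,4).tolist(),round(float(np.arctan2(v[1],v[0])),3),np.round(ext,3).tolist(),int(s[i,4])))
    return out
E
cat > fit.py <<'E'
from h import *
from scipy.optimize import least_squares
t=lambda u,v:('top',205+(u+.5)/3.2-.5,155+(v+.5)/3.2-.5)
s=lambda u,v:('scene',190+(u+.5)/3-.5,190+(v+.5)/3-.5)
U=[(t(425,50),(.14,.15,.096)),(t(742,66),(.14,-.15,.096)),(s(60,350),(0,-.15,.096)),(s(385,240),(0,.15,.096)),(s(442,372),(.14,.15,.096)),(s(108,490),(.14,-.15,.096)),
(t(580,156),(.045,0,.102)),(s(240,331),(.045,0,.102)),(s(205,240),(-.06,0,.072)),(t(572,275),(-.06,0,.072))]
C=[(t(33,181),(.055,.132,.04)),(t(308,186),(.055,-.132,.04)),(s(697,66),(-.045,.132,.038)),(s(452,158),(-.045,-.132,.038)),(s(741,140),(.055,.132,.04)),(s(490,243),(.055,-.132,.04)),(t(32,284),(-.045,.132,.038)),(t(306,290),(-.045,-.132,.038))]
for nm,L,x0 in(('unit',U,(.55,-.15,0)),('case',C,(.5,.2,0))):
    def r(p,off=True):
        o=[]
        for (n,u,v),P in L:
            c,si=np.cos(p[2]),np.sin(p[2]);q=np.array([p[0]+c*P[0]-si*P[1],p[1]+si*P[0]+c*P[1],P[2]])
            o.append((proj(n,q)[0]-[u,v]))
        return np.array(o).ravel()
    f=least_squares(r,x0,loss='soft_l1');print(nm,f.x.round(4));print(r(f.x).reshape(-1,2).round(1).tolist())
for n in('top','scene'):
    for g in greens(n,cv2.imread(f'pics/{n}0.png')[:,:,::-1]):print(n,g)
E
python3 fit.py
```

```text
unit [ 0.627  -0.1949 -0.0461]
[[-0.6, -1.3], [0.8, -0.7], [-1.6, -2.1], [0.3, -3.0], [1.3, -1.4], [-2.4, 0.6], [0.1, -0.2], [-0.1, -1.1], [0.0, 0.7], [-0.2, -1.2]]
case [ 0.5979  0.1854 -0.0098]
[[-0.1, -0.9], [0.8, -0.9], [-1.1, -1.5], [-1.6, -1.7], [1.3, 0.1], [0.7, -1.8], [-0.6, -0.2], [0.9, -0.6]]
top ([0.5253, 0.2752], -0.14, [0.021, 0.035], 81)
top ([0.5263, 0.1577], -0.119, [0.02, 0.032], 72)
scene ([0.0748, 1.5166], -0.691, [0.017, 0.11], 85)
scene ([0.5643, 0.2724], -0.002, [0.033, 0.104], 282)
scene ([0.5708, 0.2109], 0.087, [0.033, 0.098], 229)
scene ([0.5659, 0.1537], 0.009, [0.032, 0.102], 331)
scene ([0.5697, 0.0916], 0.093, [0.032, 0.101], 243)
scene ([0.6597, -0.8741], -0.142, [0.035, 0.072], 438)
```

```bash
cat >> h.py <<'E'
UN=np.array([.627,-.195,-.046]);CA=np.array([.598,.184,-.010])
def loc(F,x,y):
    c,s=np.cos(F[2]),np.sin(F[2]);return F[0]+c*x-s*y,F[1]+s*x+c*y
def plan(pts):
    "pts: (x,y,z,psi); prints stage deltas, each in tool axes at the stage start (cm, rad)"
    from scipy.spatial.transform import Rotation as R
    o=bot.get_obs();p=o['eef_pos'].copy();Y=R.from_quat(o['tool_rot']).as_matrix()[:,1];a=np.arctan2(Y[1],Y[0])
    print('t %.1f'%o['clock'],'pos',p.round(4),'psi %.3f'%a,'F',np.round(o['ft_force'],1),'w %.4f'%o['grip_width'],'g %.1f'%o['grasp_force'],'j',np.round(o['joint_pos'],2))
    for x,y,z,b in pts:
        d=np.array([x,y,z])-p;xa=np.array([-np.sin(a),np.cos(a)]);ya=np.array([np.cos(a),np.sin(a)])
        tw=(a-b+np.pi/2)%np.pi-np.pi/2
        print('-> cm %.2f %.2f %.2f tw %.3f'%(100*d[:2]@xa,100*d[:2]@ya,-100*d[2],tw));p=np.array([x,y,z]);a=a-tw
E
python3 - <<'E'
from h import *
ps=np.pi/2+UN[2]
A=loc(UN,.045,.065);B=loc(UN,.045,.003)
plan([(*A,.23,ps),(*A,.13,ps),(*B,.13,ps)])
E
```

```text
t 0.1 pos [0.1916 0.4612 0.2305] psi 1.177 F [0.3 0.1 0.1] w 0.0856 g 0.0 j [1.18 0.24 0.   1.34 0.   1.57]
-> cm -67.40 -36.25 0.05 tw -0.348
-> cm 0.00 0.00 10.00 tw 0.000
-> cm -0.00 -6.20 -0.00 tw 0.000
```

send_rows(motion="1 -4.2 -2.3 0 0; 1 -8.4 -4.6 0 0; 1 -12.6 -6.8 0 0; 1 -16.8 -9 0 0; 1 -21 -11.3 0 0")

```text
clock: 0.6
eef_pos: [0.343, 0.2752, 0.231]
tool_rot: [0.195, 0.981, -0.0, -0.0]
ft_force: [0.2, 1.4, -0.4]
grip_width: 0.0121
grasp_force: 0.0
```

send_rows(motion="1 -4.2 -2.3 0 0; 1 -8.4 -4.6 0 0; 1 -12.6 -6.8 0 0; 1 -16.8 -9 0 0; 1 -21 -11.3 0 0")

```text
clock: 1.1
eef_pos: [0.4937, 0.0901, 0.231]
tool_rot: [0.196, 0.981, 0.0, -0.0]
ft_force: [0.3, 1.0, -0.0]
grip_width: -0.0
grasp_force: 0.0
```

send_rows(motion="1 -4.2 -2.3 0 0; 1 -8.4 -4.6 0 0; 1 -12.6 -6.8 0 -0.12; 1 -16.8 -9 0 -0.24; 1 -21 -11.3 0 -0.348")

```text
clock: 1.6
eef_pos: [0.6442, -0.0946, 0.2306]
tool_rot: [0.021, 1.0, 0.0, -0.001]
ft_force: [1.6, 0.5, 0.5]
grip_width: -0.0001
grasp_force: 0.0
```

```bash
python3 - <<'E'
from h import *
ps=np.pi/2+UN[2]
A=loc(UN,.045,.065);B=loc(UN,.045,.003)
plan([(*A,.23,ps),(*A,.13,ps),(*B,.13,ps)])
E
```

```text
t 1.6 pos [ 0.6442 -0.0946  0.2306] psi 1.530 F [1.6 0.5 0.5] w -0.0001 g 0.0 j [-0.15  0.56  0.48  1.49  0.   -0.1 ]
-> cm -3.22 -3.62 0.06 tw 0.005
-> cm 0.00 0.00 10.00 tw 0.000
-> cm -0.00 -6.20 -0.00 tw 0.000
```

send_rows(motion="1 -3.2 -3.6 0 0; 1 -3.2 -3.6 4 0; 1 -3.2 -3.6 8 0; 1 -3.2 -3.6 10 0; 1 -3.2 -3.6 10 0")

```text
clock: 2.1
eef_pos: [0.6705, -0.1301, 0.1254]
tool_rot: [0.023, 1.0, 0.001, -0.005]
ft_force: [0.3, 0.2, -0.3]
grip_width: 0.0
grasp_force: 0.0
```

```bash
python3 - <<'E'
from h import *
plan([]);ims=[]
for n in('top','scene'):
    im=vision.camera(n)[:,:,::-1]; c=proj(n,[*loc(UN,.045,0),.13])[0].astype(int)
    ims.append(cv2.resize(im[c[1]-50:c[1]+50,c[0]-66:c[0]+66],None,fx=3,fy=4*.75,interpolation=2))
cv2.imwrite('pics/t1.png',np.hstack(ims))
E
```

```text
t 2.1 pos [ 0.6705 -0.1301  0.1254] psi 1.525 F [ 0.3  0.2 -0.3] w 0.0000 g 0.0 j [-0.19  0.67  0.41  1.31 -0.   -0.15]
```

View pics/t1.png

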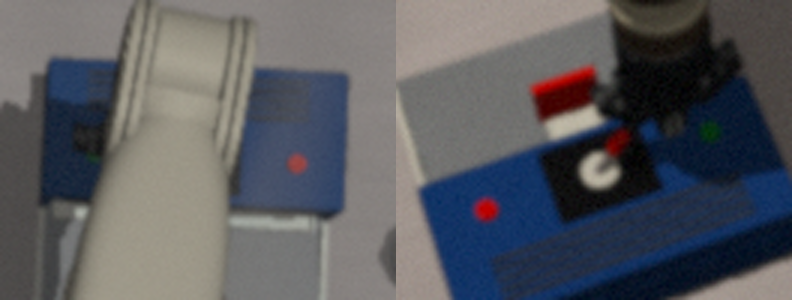

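The finger sits on the lever's green-dot side, just clear of it at crop (615,145). Next I sweep to the off side.

send_rows(motion="1 0 -1.5 0 0; 1 0 -3 0 0; 1 0 -4.5 0 0; 1 0 -6 0 0; 1 0 -6.5 0 0")

```text
clock: 2.7
eef_pos: [0.6711, -0.1985, 0.1327]
tool_rot: [0.024, 1.0, -0.001, 0.001]
ft_force: [1.2, 3.6, 2.9]
grip_width: -0.0001
grasp_force: 2.4
```

send_rows(motion="1 0 0 0 0; 1 0 4 0 0; 1 0 8 -3 0; 1 0 10 -7 0; 1 0 10 -10 0")

```text
clock: 3.2
eef_pos: [0.6757, -0.0918, 0.2333]
tool_rot: [0.021, 1.0, 0.0, 0.0]
ft_force: [1.3, -1.8, 0.3]
grip_width: -0.0004
grasp_force: 0.0
```

```bash
python3 - <<'E'
from h import *
H=loc(UN,-.06,0);p=UN[2]
plan([(*loc(UN,-.065,0),.2,p),(*H,.045,p)]);ims=[]
for n in('top','scene'):
    im=vision.camera(n)[:,:,::-1]; c=proj(n,[*loc(UN,.045,0),.13])[0].astype(int)
    ims.append(cv2.resize(im[c[1]-50:c[1]+50,c[0]-66:c[0]+66],None,fx=3,fy=4*.75,interpolation=2))
cv2.imwrite('pics/t2.png',np.hstack(ims))
E
```

```text
t 3.2 pos [ 0.6757 -0.0918  0.2333] psi 1.530 F [ 1.3 -1.8  0.3] w -0.0004 g 0.0 j [-0.14  0.63  0.6   1.55  0.   -0.09]
-> cm 10.94 -10.48 3.33 tw -1.566
-> cm 0.00 -0.50 15.50 tw 0.000
```

View pics/t2.png

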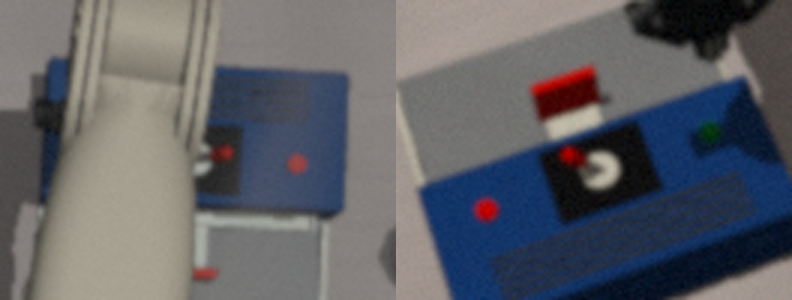

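The lever now leans towards the red dot (crop 570,157), so the toggle is off. Next is the handle.

send_rows(motion="-0.2 2 -2 0 -0.14; -0.2 4.5 -4 0 -0.28; -0.2 7 -6.5 1 -0.42; -0.2 9 -8.5 2 -0.56; -0.2 10.9 -10.5 3 -0.7")

```text
clock: 3.8
eef_pos: [0.56, -0.1963, 0.2002]
tool_rot: [-0.324, 0.946, 0.0, -0.001]
ft_force: [-0.0, -0.3, 0.6]
grip_width: 0.0518
grasp_force: 0.0
```

send_rows(motion="-0.2 0 0 0 -0.14; -0.2 0 0 0 -0.28; -0.2 0 0 0 -0.42; -0.2 0 0 0 -0.56; -0.2 0 0 0 -0.7")

```text
clock: 4.3
eef_pos: [0.561, -0.1956, 0.2003]
tool_rot: [-0.629, 0.778, 0.001, -0.001]
ft_force: [0.6, -1.1, -0.0]
grip_width: 0.0512
grasp_force: 0.0
```

send_rows(motion="-0.2 0 0 0 -0.14; -0.2 0 0 0 -0.166; -0.2 0 0 0 -0.166")

```text
clock: 4.6
eef_pos: [0.5613, -0.1955, 0.2006]
tool_rot: [-0.688, 0.726, 0.001, -0.0]
ft_force: [0.6, -1.3, 0.3]
grip_width: 0.0511
grasp_force: 0.0
```

```bash
python3 - <<'E'
from h import *
p=UN[2]
plan([(*loc(UN,-.06,0),.2,p),(*loc(UN,-.06,0),.042,p),(*loc(UN,-.195,0),.042,p)])
for n in('top','scene'):
    vision.camera(n)
    for t in('tray_handle',): print(n,boxes_of(n,t)[:2])
    print(proj(n,[*loc(UN,-.06,0),.072]))
E
```

```text
t 4.6 pos [ 0.5613 -0.1955  0.2006] psi 3.089 F [ 0.6 -1.3  0.3] w 0.0511 g 0.0 j [-0.33  0.44  0.22  1.34 -0.   -1.85]
-> cm -0.35 -0.56 0.06 tw -0.007
-> cm 0.00 0.00 15.80 tw 0.000
-> cm -0.00 13.50 -0.00 tw 0.000
top [{'rect': [361.9, 232.1, 44.9, 27.4], 'conf': 0.74}]
[[383.21497108 239.35225375]]
scene [{'rect': [258.6, 279.7, 25.1, 21.4], 'conf': 0.6}]
[[258.01808026 270.4119568 ]]
```

send_rows(motion="-0.2 -0.3 -0.5 4 0; -0.2 -0.3 -0.5 8 0; -0.2 -0.3 -0.5 11.5 0; -0.2 -0.3 -0.5 14 0; -0.2 -0.3 -0.5 15.8 0")

```text
clock: 5.3
eef_pos: [0.5656, -0.1922, 0.0409]
tool_rot: [-0.689, 0.725, 0.001, -0.001]
ft_force: [0.2, -0.8, 0.5]
grip_width: 0.0515
grasp_force: 0.0
```

send_rows(motion="1 0 0 0 0; 1 0 0 0 0; 1 0 0 0 0; 1 0 0 0 0; 1 0 0 0 0")

```text
clock: 5.8
eef_pos: [0.5615, -0.1925, 0.044]
tool_rot: [-0.689, 0.725, 0.004, -0.004]
ft_force: [-14.1, -0.7, 5.9]
grip_width: 0.0087
grasp_force: 59.9
```

send_rows(motion="1 0 1 0 0; 1 0 2.5 0 0; 1 0 4.5 0 0; 1 0 7 0 0; 1 0 9 0 0")

```text
clock: 6.3
eef_pos: [0.4769, -0.1888, 0.044]
tool_rot: [-0.689, 0.725, -0.001, 0.0]
ft_force: [2.7, -2.7, -7.4]
grip_width: 0.0092
grasp_force: 60.2
```

send_rows(motion="1 0 1.5 0 0; 1 0 2.7 0 0; 1 0 3.5 0 0; 1 0 4 0 0; 1 0 4 0 0")

```text
clock: 6.8
eef_pos: [0.4368, -0.187, 0.044]
tool_rot: [-0.689, 0.725, -0.001, -0.001]
ft_force: [-1.1, -4.7, -2.9]
grip_width: 0.0088
grasp_force: 61.0
```

```bash
python3 - <<'E'
from h import *
plan([])
E
```

```text
t 6.8 pos [ 0.4368 -0.187   0.044 ] psi 3.090 F [-1.1 -4.7 -2.9] w 0.0088 g 61.0 j [-0.4   0.36 -0.36  0.85 -0.   -1.92]
```

send_rows(motion="1 0 0.3 0 0; 1 0 0.6 0 0; 1 0 0.8 0 0; 1 0 0.8 0 0")

```text
clock: 7.2
eef_pos: [0.4317, -0.1868, 0.044]
tool_rot: [-0.689, 0.725, -0.002, 0.001]
ft_force: [4.4, -6.1, -7.1]
grip_width: 0.0085
grasp_force: 60.3
```

send_rows(motion="-0.3 0 -0.4 0 0; -0.3 0 -0.4 0 0; -0.3 0 -0.4 0 0; -0.3 0 -0.4 -4 0; -0.3 0 -0.4 -9 0")

```text
clock: 7.7
eef_pos: [0.4309, -0.1845, 0.1323]
tool_rot: [-0.689, 0.725, 0.003, -0.001]
ft_force: [0.3, -0.6, 0.7]
grip_width: 0.0555
grasp_force: 0.0
```

send_rows(motion="-0.1 0 0 -4 0.14; -0.1 0 0 -8 0.28; -0.1 0 0 -10 0.42; -0.1 0 0 -11 0.56; -0.1 0 0 -11 0.7")

```text
clock: 8.2
eef_pos: [0.4342, -0.186, 0.2458]
tool_rot: [-0.396, 0.918, -0.001, 0.002]
ft_force: [-0.4, 0.0, -0.4]
grip_width: 0.0467
grasp_force: 0.0
```

send_rows(motion="-0.1 0 0 0 0.14; -0.1 0 0 0 0.28; -0.1 0 0 0 0.42; -0.1 0 0 0 0.56; -0.1 0 0 0 0.7")

```text
clock: 8.7
eef_pos: [0.433, -0.1854, 0.2435]
tool_rot: [-0.057, 0.998, 0.0, 0.0]
ft_force: [0.7, 0.9, 0.0]
grip_width: 0.0469
grasp_force: 0.0
```

```bash
python3 - <<'E'
from h import *
plan([])
for n in('top','scene'):
    im=vision.camera(n);cv2.imwrite(f'pics/{n}1.png',im[:,:,::-1])
    for g in greens(n,im):print(n,g)
S=cv2.imread('pics/scene1.png')[190:340,190:450];cv2.imwrite('pics/z3.png',cv2.resize(S,None,fx=3,fy=3,interpolation=2))
E
```

```text
t 8.7 pos [ 0.433  -0.1854  0.2435] psi 1.685 F [0.7 0.9 0. ] w 0.0469 g 0.0 j [-0.41  0.18 -0.04  1.35  0.   -0.52]
top ([0.5256, 0.2752], -0.091, [0.021, 0.035], 81)
top ([0.5256, 0.1568], -0.018, [0.02, 0.032], 72)
scene ([0.0766, 1.5151], -0.689, [0.017, 0.114], 89)
scene ([0.5666, 0.2729], 0.015, [0.033, 0.104], 314)
scene ([0.5708, 0.211], 0.098, [0.033, 0.099], 229)
scene ([0.5666, 0.1538], 0.011, [0.033, 0.105], 305)
scene ([0.5703, 0.0915], 0.094, [0.032, 0.098], 241)
scene ([0.6598, -0.874], -0.132, [0.035, 0.073], 444)
```

View pics/z3.png

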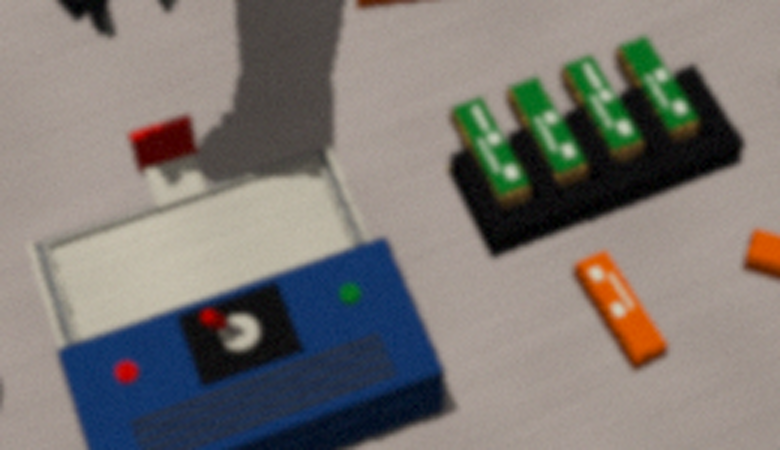

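```bash
python3 - <<'E'
from h import *
print(proj('scene',[[.4317,-.187,.072]]), [190+161/3,190+128/3])
q=np.array([[76,280],[138,281],[201,281],[264,281.5]])/3.2+[205-.35,155-.35]
print(ray('top',q,.038).round(4))
print([np.round(loc(CA,-.04,y),4) for y in(.09,.03,-.03,-.09)])
print('scene bias if handle', ray('scene',[[190+161/3-.35,190+128/3-.35]],.072))
q=np.array([572,277])/3.2+[205-.35,155-.35];print('top home handle',ray('top',q,.072))
im=cv2.imread('pics/top1.png');cv2.imwrite('pics/z4.png',cv2.resize(im[170:300,205:455],None,fx=3.2,fy=3.2,interpolation=2))
E
```

```text
[[242.82447868 230.6488963 ]] [243.66666666666666, 232.66666666666666]
[[0.5576 0.2745 0.038 ]
 [0.557  0.2159 0.038 ]
 [0.5575 0.1562 0.038 ]
 [0.5574 0.0965 0.038 ]]
[array([0.5589, 0.2744]), array([0.5583, 0.2144]), array([0.5577, 0.1544]), array([0.5571, 0.0944])]
scene bias if handle [[ 0.43745214 -0.18759957  0.072     ]]
top home handle [[ 0.56148801 -0.19278842  0.072     ]]
```

```bash
sed -i 's/^UN=.*/UN=np.array([.6215,-.195,-.045]);CA=np.array([.597,.1848,-.008])/' h.py; cat >> h.py <<'E'
BY=[.0955,.1555,.2148,.2742]; SL=[-.09,-.03,.03,.09]
def slot(i): return loc(UN,-.070-.027,SL[i])
E
python3 - <<'E'
from h import *
plan([(.53,BY[0],.14,1.561),(.53,BY[0],.014,1.561)])
E
```

```text
t 8.8 pos [ 0.433  -0.1855  0.2435] psi 1.691 F [-0.6 -0.  -0.7] w 0.0469 g 0.0 j [-0.41  0.18 -0.04  1.35  0.   -0.53]
-> cm -13.01 26.73 10.35 tw 0.130
-> cm 0.00 0.00 12.60 tw 0.000
```

send_rows(motion="-0.05 -2 4.5 0 0; -0.05 -4 9 0 0; -0.05 -6 13 0 0; -0.05 -8 17 0 0; -0.05 -10 21 0 0")

```text
clock: 9.3
eef_pos: [0.5074, 0.0365, 0.2436]
tool_rot: [-0.062, 0.998, 0.0, 0.0]
ft_force: [0.2, -0.1, -0.0]
grip_width: 0.0448
grasp_force: 0.0
```

send_rows(motion="-0.05 -2 3 2 0.05; -0.05 -3 5.7 4 0.1; -0.05 -3 5.7 7 0.13; -0.05 -3 5.7 10 0.13; -0.05 -3 5.7 10.3 0.13")

```text
clock: 9.8
eef_pos: [0.5269, 0.0948, 0.1364]
tool_rot: [0.003, 1.0, -0.001, -0.004]
ft_force: [-0.5, -0.6, 0.3]
grip_width: 0.0444
grasp_force: 0.0
```

```bash
python3 - <<'E'
from h import *
plan([(.53,BY[0],.07,1.561),(.53,BY[0],.014,1.561)])
for n in('scene',):
    im=vision.camera(n)
    for g in greens(n,im):print(n,g)
    cv2.imwrite('pics/z4.png',cv2.resize(im[190:320,300:460,::-1],None,fx=4,fy=4,interpolation=2))
E
```

```text
t 9.8 pos [0.5269 0.0948 0.1364] psi 1.565 F [-0.5 -0.6  0.3] w 0.0444 g 0.0 j [ 0.18  0.38 -0.06  1.14  0.    0.18]
-> cm -0.31 0.07 6.64 tw 0.004
-> cm 0.00 0.00 5.60 tw 0.000
scene ([0.0758, 1.516], -0.695, [0.017, 0.117], 84)
scene ([0.5645, 0.2724], -0.001, [0.034, 0.104], 287)
scene ([0.5666, 0.2114], 0.027, [0.03, 0.106], 233)
scene ([0.5656, 0.154], 0.013, [0.03, 0.112], 273)
scene ([0.5693, 0.0923], 0.069, [0.034, 0.099], 252)
scene ([0.6595, -0.8738], -0.122, [0.036, 0.074], 454)
```

View pics/z4.png

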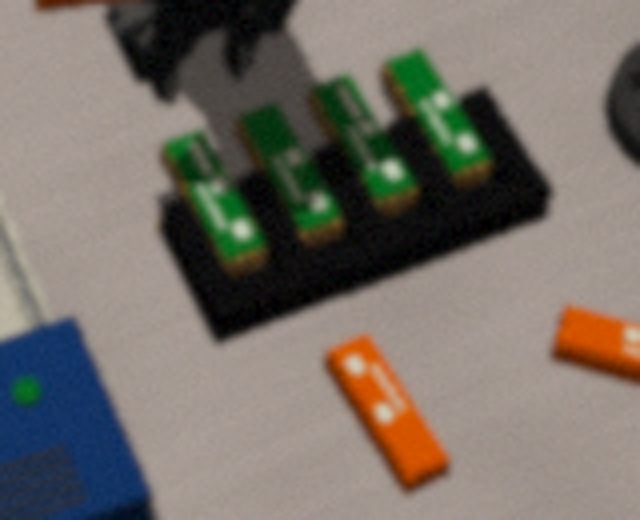

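send_rows(motion="-0.05 -0.3 0 3 0; -0.05 -0.3 0 6.5 0; -0.05 -0.3 0 9 0; -0.05 -0.3 0 11 0; -0.05 -0.3 0 12.3 0")

```text
clock: 10.35
eef_pos: [0.5339, 0.0946, 0.0176]
tool_rot: [0.005, 1.0, 0.0, 0.001]
ft_force: [-0.2, -0.2, 0.1]
grip_width: 0.0446
grasp_force: 0.0
```

send_rows(motion="1 0 0 0 0; 1 0 0 0 0; 1 0 0 0 0")

```text
clock: 10.65
eef_pos: [0.5327, 0.0968, 0.0175]
tool_rot: [0.004, 1.0, 0.002, -0.001]
ft_force: [0.6, 6.0, -9.8]
grip_width: 0.0326
grasp_force: 62.4
```

```bash
python3 - <<'E'
from h import *
print(proj('scene',[[.527,.095,.140]]));plan([])
E
```

```text
[[349.66196524 208.84678273]]
t 10.7 pos [0.5327 0.0968 0.0175] psi 1.563 F [ 0.6  6.  -9.8] w 0.0326 g 62.4 j [ 0.18  0.51 -0.2   0.86  0.    0.19]
```

send_rows(motion="1 1 0 0 0; 1 2.5 0 0 0; 1 4 0 0 0; 1 6 0 0 0; 1 8 0 0 0")

```text
clock: 11.15
eef_pos: [0.4561, 0.0964, 0.0199]
tool_rot: [0.004, 1.0, 0.001, 0.003]
ft_force: [-0.5, -0.1, -2.5]
grip_width: 0.0327
grasp_force: 63.4
```

send_rows(motion="1 0 0 0 0; 1 0 0 -2 0; 1 0 0 -6 0; 1 0 0 -10 0; 1 0 0 -12 0")

```text
clock: 11.65
eef_pos: [0.4566, 0.096, 0.1423]
tool_rot: [0.005, 1.0, 0.001, 0.004]
ft_force: [1.4, 0.3, -1.5]
grip_width: 0.0327
grasp_force: 63.4
```

```bash
sed -i 's/^BY=.*BY/BY/; s/^BY=\[[^]]*\]/BY=[.0968,.1562,.2156,.2747]/' h.py; python3 - <<'E'
from h import *
p=np.pi/2+UN[2]
plan([(*slot(0),.14,p),(*slot(0),.024,p)])
n='scene';im=vision.camera(n)
for g in greens(n,im):print(n,g)
cv2.imwrite('pics/z5.png',cv2.resize(im[150:310,260:460,::-1],None,fx=3,fy=3,interpolation=2))
E
```

```text
t 11.7 pos [0.4566 0.096  0.1423] psi 1.561 F [ 1.4  0.3 -1.5] w 0.0327 g 63.4 j [ 0.21  0.23 -0.25  1.08 -0.    0.22]
-> cm -6.76 -37.59 0.23 tw 0.035
-> cm 0.00 0.00 11.60 tw 0.000
scene ([0.0804, 1.5125], -0.699, [0.016, 0.121], 89)
scene ([0.414, 0.1343], -0.071, [0.031, 0.103], 189)
scene ([0.5642, 0.2722], -0.01, [0.034, 0.104], 288)
scene ([0.5707, 0.211], 0.09, [0.033, 0.1], 217)
scene ([0.5655, 0.1541], 0.002, [0.032, 0.102], 334)
scene ([0.6595, -0.8739], -0.122, [0.036, 0.073], 448)
```

View pics/z5.png

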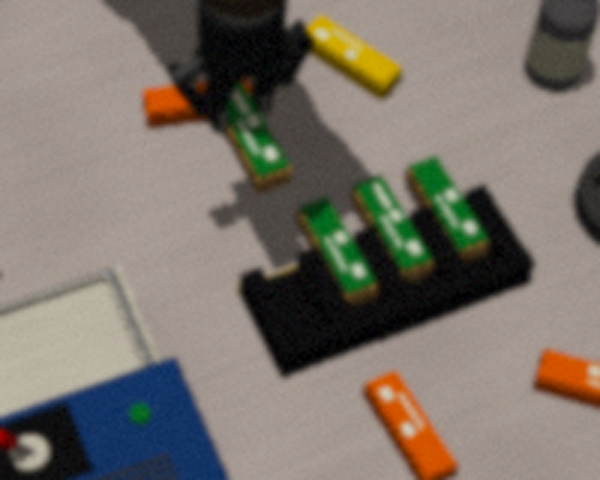

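send_rows(motion="1 -0.5 -4 0 0; 1 -1.5 -8.5 0 0; 1 -2.5 -13 0 0; 1 -3.5 -17.5 0 0; 1 -4.5 -22 0 0")

```text
clock: 12.2
eef_pos: [0.497, -0.1272, 0.1378]
tool_rot: [0.005, 1.0, -0.0, 0.001]
ft_force: [1.5, 0.2, -1.2]
grip_width: 0.0326
grasp_force: 63.4
```

send_rows(motion="1 -1.5 -4 0 0.035; 1 -2.5 -8 0 0.035; 1 -2.5 -12 0 0.035; 1 -2.5 -15.6 0 0.035; 1 -2.5 -15.6 2 0.035")

```text
clock: 12.7
eef_pos: [0.522, -0.2879, 0.12]
tool_rot: [0.025, 1.0, -0.003, 0.004]
ft_force: [1.1, 0.2, -1.6]
grip_width: 0.0325
grasp_force: 63.4
```

```bash
sed -i 's/-.070-.027/-.0945/' h.py; python3 - <<'E'
from h import *
p=np.pi/2+UN[2]
plan([(*slot(0),.05,p),(*slot(0),.023,p)])
E
```

```text
t 12.7 pos [ 0.522  -0.2879  0.12  ] psi 1.520 F [ 1.1  0.2 -1.6] w 0.0325 g 63.4 j [-0.5   0.49  0.07  1.14 -0.   -0.45]
-> cm -0.07 0.73 7.00 tw -0.005
-> cm 0.00 0.00 2.70 tw 0.000
```

send_rows(motion="1 0 0.6 2 -0.005; 1 0 0.7 4.5 -0.005; 1 0 0.7 7 -0.005; 1 0 0.7 7 -0.005; 1 0 0.7 7 -0.005")

```text
clock: 13.2
eef_pos: [0.5199, -0.2744, 0.0473]
tool_rot: [0.02, 1.0, 0.0, -0.0]
ft_force: [-0.6, 0.2, -1.7]
grip_width: 0.0324
grasp_force: 63.3
```

```bash
python3 - <<'E'
from h import *
p=np.pi/2+UN[2]
plan([(*slot(0),.023,p)])
E
```

```text
t 13.2 pos [ 0.5199 -0.2744  0.0473] psi 1.531 F [-0.6  0.2 -1.7] w 0.0324 g 63.3 j [-0.49  0.55 -0.04  0.99 -0.   -0.45]
-> cm -0.34 -0.61 2.43 tw 0.005
```

send_rows(motion="1 -0.3 -0.6 0.8 0; 1 -0.3 -0.6 1.6 0; 1 -0.3 -0.6 2.1 0; 1 -0.3 -0.6 2.4 0; 1 -0.3 -0.6 2.4 0")

```text
clock: 13.7
eef_pos: [0.5221, -0.28, 0.0227]
tool_rot: [0.02, 1.0, 0.0, -0.001]
ft_force: [0.3, -0.6, -2.5]
grip_width: 0.0325
grasp_force: 63.4
```

send_rows(motion="-0.05 0 0 0 0; -0.05 0 0 0 0; -0.05 0 0 -2 0; -0.05 0 0 -6 0; -0.05 0 0 -11.5 0")

```text
clock: 14.2
eef_pos: [0.5211, -0.2795, 0.1328]
tool_rot: [0.02, 1.0, 0.001, -0.002]
ft_force: [1.3, -0.8, -0.3]
grip_width: 0.0447
grasp_force: 0.0
```

send_rows(motion="-0.05 0 4 0 0; -0.05 0 9 0 0; -0.05 0 14 0 0; -0.05 0 19 0 0; -0.05 0 23.5 0 0")

```text
clock: 14.7
eef_pos: [0.532, -0.0433, 0.1342]
tool_rot: [0.02, 1.0, 0.0, 0.001]
ft_force: [-0.4, -0.3, 0.2]
grip_width: 0.045
grasp_force: 0.0
```

send_rows(motion="-0.05 0 5 0 -0.03; -0.05 0 10 0 -0.03; -0.05 0 15 0 -0.03; -0.05 0 19 0 -0.03; -0.05 0 19 0 -0.03")

```text
clock: 15.2
eef_pos: [0.5398, 0.1497, 0.134]
tool_rot: [0.001, 1.0, 0.001, 0.001]
ft_force: [0.1, 0.1, 0.6]
grip_width: 0.0446
grasp_force: 0.0
```

send_rows(motion="-0.05 0 0 0 0; -0.05 0 0 0 0")

```text
clock: 15.4
eef_pos: [0.5394, 0.1436, 0.1336]
tool_rot: [0.005, 1.0, -0.0, 0.0]
ft_force: [0.3, -0.2, -1.0]
grip_width: 0.0451
grasp_force: 0.0
```

```bash
cat >> h.py <<'E'
def look():
    n='scene';im=vision.camera(n)
    for g in greens(n,im):
        if .3<g[0][0]<.75 and -.4<g[0][1]<.4:print(n,g)
    return im
E
python3 - <<'E'
from h import *
plan([(.531,BY[1],.14,1.562),(.531,BY[1],.017,1.562)])
im=look();cv2.imwrite('pics/z6.png',cv2.resize(im[190:340,190:450,::-1],None,fx=3,fy=3,interpolation=2))
E
```

```text
t 15.4 pos [0.5394 0.1436 0.1336] psi 1.560 F [ 0.3 -0.2 -1. ] w 0.0451 g 0.0 j [ 0.26  0.41 -0.01  1.15 -0.    0.27]
-> cm 0.86 1.25 -0.64 tw -0.002
-> cm 0.00 0.00 12.30 tw 0.000
scene ([0.5641, 0.2731], -0.006, [0.032, 0.106], 269)
scene ([0.5701, 0.2118], 0.116, [0.027, 0.104], 219)
scene ([0.5664, 0.1534], -0.003, [0.032, 0.109], 291)
scene ([0.5462, -0.2831], -0.058, [0.028, 0.103], 276)
```

View pics/z6.png

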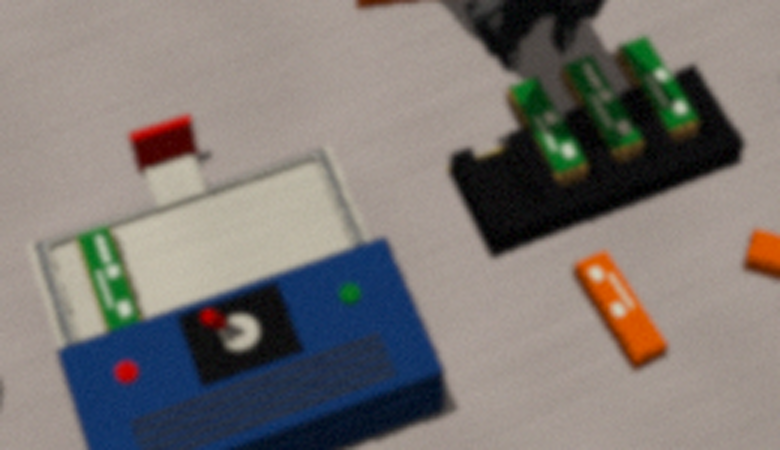

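Block one lies flat, green up, in the −y slot of the tray (crop 107,280); the three others are undisturbed in the case. I repeat for the next one.

send_rows(motion="-0.05 0.8 1.2 0 0; -0.05 0.8 1.2 3 0; -0.05 0.8 1.2 5 0; -0.05 0.8 1.2 7 0; -0.05 0.8 1.2 7 0")

```text
clock: 15.95
eef_pos: [0.5287, 0.1554, 0.0606]
tool_rot: [0.005, 1.0, -0.001, -0.003]
ft_force: [-1.3, 0.4, 0.7]
grip_width: 0.0448
grasp_force: 0.0
```

```bash
python3 - <<'E'
from h import *
plan([(.531,BY[1],.017,1.562)])
E
```

```text
t 15.9 pos [0.5287 0.1554 0.0606] psi 1.560 F [-1.3  0.4  0.7] w 0.0448 g 0.0 j [ 0.29  0.48 -0.12  0.98  0.    0.3 ]
-> cm -0.23 0.08 4.36 tw -0.002
```

send_rows(motion="-0.05 -0.2 0.1 2 0; -0.05 -0.2 0.1 3.5 0; -0.05 -0.2 0.1 4.4 0; -0.05 -0.2 0.1 4.4 0; 1 -0.2 0.1 4.4 0")

```text
clock: 16.45
eef_pos: [0.5337, 0.1572, 0.0202]
tool_rot: [0.005, 1.0, -0.0, 0.0]
ft_force: [-5.2, 0.5, 8.4]
grip_width: 0.0326
grasp_force: 62.4
```

send_rows(motion="1 0 0 0 0; 1 0 0 0 0; 1 0 0 0 0; 1 1 0 0 0; 1 2 0 0 0")

```text
clock: 16.95
eef_pos: [0.5163, 0.1574, 0.0201]
tool_rot: [0.006, 1.0, -0.0, 0.003]
ft_force: [4.4, -2.4, -0.6]
grip_width: 0.0327
grasp_force: 60.4
```

send_rows(motion="1 1.5 0 0 0; 1 3 0 0 0; 1 5 0 0 0; 1 6 0 0 0; 1 6 0 0 0")

```text
clock: 17.45
eef_pos: [0.4518, 0.1584, 0.019]
tool_rot: [0.004, 1.0, 0.0, -0.001]
ft_force: [-0.9, -0.8, -1.0]
grip_width: 0.0324
grasp_force: 60.4
```

send_rows(motion="1 0 0 -1 0; 1 0 0 -5 0; 1 0 0 -9 0; 1 0 0 -12 0; 1 0 0 -12 0")

```text
clock: 17.95
eef_pos: [0.4584, 0.1598, 0.1451]
tool_rot: [0.005, 1.0, 0.002, 0.006]
ft_force: [0.8, 0.1, -0.7]
grip_width: 0.0321
grasp_force: 60.4
```

```bash
python3 - <<'E'
from h import *
p=np.pi/2+UN[2]
plan([(*slot(1),.14,p),(*slot(1),.024,p)])
look()
E
```

```text
t 17.9 pos [0.4584 0.1598 0.1451] psi 1.561 F [ 0.8  0.1 -0.7] w 0.0321 g 60.4 j [ 0.34  0.26 -0.2   1.1   0.    0.35]
-> cm -7.11 -37.98 0.51 tw 0.035
-> cm 0.00 0.00 11.60 tw 0.000
scene ([0.4135, 0.2043], -0.071, [0.031, 0.102], 209)
scene ([0.5656, 0.273], 0.013, [0.033, 0.107], 316)
scene ([0.5655, 0.2116], 0.015, [0.034, 0.104], 258)
scene ([0.5464, -0.283], -0.058, [0.028, 0.102], 274)
```

send_rows(motion="1 -1 -4 0 0; 1 -2 -8.5 0 0; 1 -3 -13 0 0; 1 -4 -17.5 0 0; 1 -5 -22 0 0")

```text
clock: 18.5
eef_pos: [0.5011, -0.064, 0.138]
tool_rot: [0.005, 1.0, 0.0, -0.001]
ft_force: [0.6, 0.2, -1.0]
grip_width: 0.0324
grasp_force: 60.4
```

send_rows(motion="1 -1 -4 0 0.035; 1 -2 -8 0 0.035; 1 -2 -12 0 0.035; 1 -2 -15.7 0 0.035; 1 -2 -15.7 0 0.035")

```text
clock: 19.0
eef_pos: [0.5193, -0.2241, 0.1376]
tool_rot: [0.026, 1.0, -0.001, -0.001]
ft_force: [0.9, 0.0, -1.5]
grip_width: 0.0328
grasp_force: 60.5
```

send_rows(motion="1 0 0 3 0; 1 0 0 6 0; 1 0 0 8 0; 1 0 0 8 0; 1 0 0 8 0")

```text
clock: 19.5
eef_pos: [0.5195, -0.2188, 0.0586]
tool_rot: [0.022, 1.0, 0.0, -0.001]
ft_force: [-0.9, 0.9, -0.6]
grip_width: 0.0325
grasp_force: 60.4
```

```bash
python3 - <<'E'
from h import *
p=np.pi/2+UN[2]
plan([(*slot(1),.025,p)])
E
```

```text
t 19.5 pos [ 0.5195 -0.2188  0.0586] psi 1.526 F [-0.9  0.9 -0.6] w 0.0325 g 60.4 j [-0.4   0.5  -0.09  0.98  0.   -0.35]
-> cm -0.64 -0.16 3.36 tw 0.001
```

send_rows(motion="1 -0.6 -0.2 1 0; 1 -0.6 -0.2 2 0; 1 -0.6 -0.2 2.8 0; 1 -0.6 -0.2 3.3 0; 1 -0.6 -0.2 3.4 0")

```text
clock: 20.0
eef_pos: [0.5251, -0.2214, 0.0244]
tool_rot: [0.022, 1.0, 0.0, -0.001]
ft_force: [-0.6, -0.3, -0.5]
grip_width: 0.0324
grasp_force: 60.7
```

send_rows(motion="1 0 0 0 0; -0.05 0 0 0 0; -0.05 0 0 0 0; -0.05 0 0 -3 0; -0.05 0 0 -7.5 0")

```text
clock: 20.5
eef_pos: [0.5235, -0.2207, 0.0985]
tool_rot: [0.022, 1.0, 0.001, -0.003]
ft_force: [-0.0, -0.3, 0.5]
grip_width: 0.0447
grasp_force: 0.0
```

send_rows(motion="-0.05 0 4 -3 0; -0.05 0 9 -4 0; -0.05 0 14 -4 0; -0.05 0 19 -4 0; -0.05 0 23.5 -4 0")

```text
clock: 21.0
eef_pos: [0.5366, 0.0151, 0.1414]
tool_rot: [0.022, 1.0, 0.0, 0.001]
ft_force: [0.8, -0.2, 0.2]
grip_width: 0.0451
grasp_force: 0.0
```

send_rows(motion="-0.05 0.3 5 0 -0.035; -0.05 0.6 10 0 -0.035; -0.05 0.8 15 0 -0.035; -0.05 0.8 19.5 0 -0.035; -0.05 0.8 19.5 0 -0.035")

```text
clock: 21.5
eef_pos: [0.5372, 0.2141, 0.1409]
tool_rot: [0.001, 1.0, 0.001, 0.001]
ft_force: [-0.3, 0.4, 0.1]
grip_width: 0.045
grasp_force: 0.0
```

send_rows(motion="-0.05 0 0 0 0; -0.05 0 0 0 0")

```text
clock: 21.7
eef_pos: [0.537, 0.2073, 0.1405]
tool_rot: [0.005, 1.0, -0.0, 0.0]
ft_force: [0.1, -0.8, -0.7]
grip_width: 0.0448
grasp_force: 0.0
```

```bash
python3 - <<'E'
from h import *
plan([(.531,BY[2],.07,1.562)])
look()
E
```

```text
t 21.7 pos [0.537  0.2073 0.1405] psi 1.560 F [ 0.1 -0.8 -0.7] w 0.0448 g 0.0 j [ 0.37  0.44  0.05  1.18 -0.    0.38]
-> cm 0.61 0.82 7.05 tw -0.002
scene ([0.5615, 0.2729], 0.0, [0.031, 0.112], 234)
scene ([0.5704, 0.2105], 0.081, [0.031, 0.101], 219)
scene ([0.5476, -0.2255], -0.079, [0.028, 0.101], 277)
scene ([0.5461, -0.283], -0.058, [0.028, 0.105], 269)
```

send_rows(motion="-0.05 0.5 0.9 0 0; -0.05 0.5 0.9 4 0; -0.05 0.5 0.9 7 0; -0.05 0.5 0.9 8 0; -0.05 0.5 0.9 8 0")

```text
clock: 22.25
eef_pos: [0.5307, 0.2162, 0.0588]
tool_rot: [0.005, 1.0, -0.001, -0.002]
ft_force: [0.6, 0.5, 0.1]
grip_width: 0.0452
grasp_force: 0.0
```

```bash
python3 - <<'E'
from h import *
plan([(.531,BY[2]+.001,.018,1.562)])
E
```

```text
t 22.2 pos [0.5307 0.2162 0.0588] psi 1.560 F [0.6 0.5 0.1] w 0.0452 g 0.0 j [ 0.39  0.51 -0.06  1.    0.    0.4 ]
-> cm -0.03 0.04 4.08 tw -0.002
```

send_rows(motion="-0.05 0 0 2 0; -0.05 0 0 3.5 0; -0.05 0 0 4.1 0; -0.05 0 0 4.1 0; 1 0 0 4.1 0")

```text
clock: 22.75
eef_pos: [0.5329, 0.2172, 0.0208]
tool_rot: [0.005, 1.0, 0.0, 0.001]
ft_force: [-4.8, 0.3, 9.7]
grip_width: 0.0325
grasp_force: 62.1
```

send_rows(motion="1 0 0 0 0; 1 0 0 0 0; 1 0 0 0 0; 1 1 0 0 0; 1 2 0 0 0")

```text
clock: 23.25
eef_pos: [0.5155, 0.2175, 0.0207]
tool_rot: [0.006, 1.0, 0.0, 0.004]
ft_force: [5.6, -2.3, -0.2]
grip_width: 0.0324
grasp_force: 60.1
```

send_rows(motion="1 1.5 0 0 0; 1 3 0 0 0; 1 5 0 0 0; 1 6 0 0 0; 1 6 0 0 0")

```text
clock: 23.75
eef_pos: [0.4504, 0.218, 0.0192]
tool_rot: [0.004, 1.0, -0.0, -0.001]
ft_force: [-0.1, 0.3, -1.1]
grip_width: 0.0321
grasp_force: 60.0
```

send_rows(motion="1 0 0 -1 0; 1 0 0 -5 0; 1 0 0 -9 0; 1 0 0 -12 0; 1 0 0 -12 0")

```text
clock: 24.25
eef_pos: [0.4567, 0.22, 0.1452]
tool_rot: [0.005, 1.0, 0.003, 0.005]
ft_force: [0.8, 1.0, -0.7]
grip_width: 0.0323
grasp_force: 60.1
```

```bash
python3 - <<'E'
from h import *
p=np.pi/2+UN[2]
plan([(*slot(2),.14,p)])
look()
E
```

```text
t 24.2 pos [0.4567 0.22   0.1452] psi 1.561 F [ 0.8  1.  -0.7] w 0.0323 g 60.1 j [ 0.45  0.3  -0.15  1.11 -0.    0.46]
-> cm -7.56 -38.00 0.52 tw 0.035
scene ([0.4184, 0.2699], -0.057, [0.032, 0.094], 171)
scene ([0.564, 0.2724], -0.019, [0.034, 0.105], 290)
scene ([0.5477, -0.2256], -0.076, [0.027, 0.102], 273)
scene ([0.517, -0.2815], -0.119, [0.029, 0.039], 126)
scene ([0.5734, -0.2836], -0.199, [0.027, 0.05], 131)
```

send_rows(motion="1 -1 -4 0 0; 1 -2 -8.5 0 0; 1 -3 -13 0 0; 1 -4 -17.5 0 0; 1 -5 -22 0 0")

```text
clock: 24.8
eef_pos: [0.4996, -0.0043, 0.138]
tool_rot: [0.005, 1.0, 0.0, -0.001]
ft_force: [1.5, 0.1, -0.4]
grip_width: 0.032
grasp_force: 60.1
```

send_rows(motion="1 -1 -4 0 0.035; 1 -2 -8 0 0.035; 1 -2.3 -12 0 0.035; 1 -2.3 -15.5 0 0.035; 1 -2.3 -15.5 0 0.035")

```text
clock: 25.3
eef_pos: [0.5209, -0.162, 0.1377]
tool_rot: [0.026, 1.0, -0.001, -0.001]
ft_force: [-0.3, -0.4, -1.9]
grip_width: 0.0321
grasp_force: 60.2
```

send_rows(motion="1 0 0 3 0; 1 0 0 6 0; 1 0 0 8 0; 1 0 0 8 0; 1 0 0 8 0")

```text
clock: 25.8
eef_pos: [0.521, -0.1571, 0.0586]
tool_rot: [0.022, 1.0, 0.0, -0.001]
ft_force: [1.0, -0.7, -0.8]
grip_width: 0.0323
grasp_force: 60.2
```

```bash
python3 - <<'E'
from h import *
p=np.pi/2+UN[2]
plan([(*slot(2),.025,p)])
E
```

```text
t 25.8 pos [ 0.521  -0.1571  0.0586] psi 1.526 F [ 1.  -0.7 -0.8] w 0.0323 g 60.2 j [-0.29  0.46 -0.15  0.96  0.   -0.25]
-> cm -0.76 -0.33 3.36 tw 0.001
```

send_rows(motion="1 -0.7 -0.3 1 0; 1 -0.7 -0.3 2 0; 1 -0.7 -0.3 2.8 0; 1 -0.7 -0.3 3.3 0; 1 -0.7 -0.3 3.4 0")

```text
clock: 26.3
eef_pos: [0.5281, -0.1608, 0.025]
tool_rot: [0.022, 1.0, 0.0, -0.0]
ft_force: [-1.8, 1.7, 5.2]
grip_width: 0.0324
grasp_force: 60.8
```

send_rows(motion="1 0 0 0 0; -0.05 0 0 0 0; -0.05 0 0 0 0; -0.05 0 0 -3 0; -0.05 0 0 -7.5 0")

```text
clock: 26.8
eef_pos: [0.5258, -0.1602, 0.0984]
tool_rot: [0.022, 1.0, 0.001, -0.003]
ft_force: [0.5, -0.5, 0.5]
grip_width: 0.0451
grasp_force: 0.0
```

send_rows(motion="-0.05 0 4 -3 0; -0.05 0 9 -4 0; -0.05 0 14 -4 0; -0.05 0 19 -4 0; -0.05 0 23.5 -4 0")

```text
clock: 27.3
eef_pos: [0.539, 0.0759, 0.1411]
tool_rot: [0.022, 1.0, 0.0, 0.001]
ft_force: [1.7, -0.2, 0.3]
grip_width: 0.0449
grasp_force: 0.0
```

send_rows(motion="-0.05 0.3 5 0 -0.035; -0.05 0.6 10 0 -0.035; -0.05 0.8 15 0 -0.035; -0.05 0.8 19.5 0 -0.035; -0.05 0.8 19.5 0 -0.035")

```text
clock: 27.8
eef_pos: [0.5394, 0.275, 0.1404]
tool_rot: [0.001, 1.0, 0.001, 0.001]
ft_force: [0.3, -0.8, 1.1]
grip_width: 0.0447
grasp_force: 0.0
```

send_rows(motion="-0.05 0 0 0 0; -0.05 0 0 0 0")

```text
clock: 28.0
eef_pos: [0.5394, 0.2681, 0.1402]
tool_rot: [0.005, 1.0, -0.0, -0.0]
ft_force: [-0.0, 0.8, 0.5]
grip_width: 0.0449
grasp_force: 0.0
```

```bash
python3 - <<'E'
from h import *
plan([(.531,BY[3]+.0015,.06,1.562)])
look()
E
```

```text
t 28.0 pos [0.5394 0.2681 0.1402] psi 1.560 F [-0.   0.8  0.5] w 0.0449 g 0.0 j [ 0.46  0.49  0.13  1.21 -0.    0.47]
-> cm 0.85 0.80 8.02 tw -0.002
scene ([0.5663, 0.2729], 0.004, [0.033, 0.111], 288)
scene ([0.5509, -0.1651], -0.076, [0.028, 0.105], 262)
scene ([0.548, -0.2255], -0.089, [0.028, 0.101], 275)
scene ([0.5463, -0.283], -0.058, [0.028, 0.104], 270)
```

send_rows(motion="-0.05 0.7 0.9 0 0; -0.05 0.7 0.9 4 0; -0.05 0.7 0.9 7 0; -0.05 0.7 0.9 8 0; -0.05 0.7 0.9 8 0")

```text
clock: 28.55
eef_pos: [0.5313, 0.277, 0.0588]
tool_rot: [0.005, 1.0, -0.001, -0.002]
ft_force: [-0.3, 0.6, -0.2]
grip_width: 0.0448
grasp_force: 0.0
```

```bash
python3 - <<'E'
from h import *
plan([(.531,BY[3]+.0015,.018,1.562)])
E
```

```text
t 28.6 pos [0.5313 0.277  0.0588] psi 1.560 F [-0.3  0.6 -0.2] w 0.0448 g 0.0 j [0.48 0.56 0.02 1.03 0.   0.49]
-> cm 0.03 -0.08 4.08 tw -0.002
```

send_rows(motion="-0.05 0 0 2 0; -0.05 0 0 3.5 0; -0.05 0 0 4.1 0; -0.05 0 0 4.1 0; 1 0 0 4.1 0")

```text
clock: 29.05
eef_pos: [0.5333, 0.2777, 0.0209]
tool_rot: [0.005, 1.0, -0.0, 0.001]
ft_force: [-4.7, 1.3, 11.0]
grip_width: 0.0328
grasp_force: 61.9
```

send_rows(motion="1 0 0 0 0; 1 0 0 0 0; 1 0 0 0 0; 1 1 0 0 0; 1 2 0 0 0")

```text
clock: 29.55
eef_pos: [0.516, 0.278, 0.0208]
tool_rot: [0.006, 1.0, -0.0, 0.004]
ft_force: [4.9, -3.9, -0.0]
grip_width: 0.0325
grasp_force: 59.9
```

send_rows(motion="1 1.5 0 0 0; 1 3 0 0 0; 1 5 0 0 0; 1 6 0 0 0; 1 6 0 0 0")

```text
clock: 30.05
eef_pos: [0.4512, 0.2789, 0.0193]
tool_rot: [0.004, 1.0, -0.0, -0.001]
ft_force: [-0.2, 0.4, -0.5]
grip_width: 0.032
grasp_force: 59.8
```

send_rows(motion="1 0 0 -1 0; 1 0 0 -5 0; 1 0 0 -9 0; 1 0 0 -12 0; 1 0 0 -12 0")

```text
clock: 30.55
eef_pos: [0.4571, 0.2811, 0.1456]
tool_rot: [0.005, 1.0, 0.003, 0.005]
ft_force: [1.3, 0.2, -1.4]
grip_width: 0.0325
grasp_force: 60.1
```

```bash
python3 - <<'E'
from h import *
p=np.pi/2+UN[2]
plan([(*slot(3),.14,p)])
look()
E
```

```text
t 30.6 pos [0.4571 0.2811 0.1456] psi 1.561 F [ 1.3  0.2 -1.4] w 0.0325 g 60.1 j [ 0.55  0.35 -0.07  1.14 -0.    0.56]
-> cm -7.79 -38.12 0.56 tw 0.035
scene ([0.4162, 0.3373], -0.078, [0.031, 0.101], 178)
scene ([0.551, -0.1649], -0.074, [0.028, 0.104], 265)
scene ([0.5477, -0.2255], -0.092, [0.027, 0.101], 275)
scene ([0.546, -0.2829], -0.066, [0.028, 0.104], 273)
```

send_rows(motion="1 -1 -4 0 0; 1 -2 -8.5 0 0; 1 -3 -13 0 0; 1 -4 -17.5 0 0; 1 -5 -22 0 0")

```text
clock: 31.1
eef_pos: [0.5001, 0.0564, 0.138]
tool_rot: [0.005, 1.0, -0.0, -0.001]
ft_force: [1.6, 0.3, -1.4]
grip_width: 0.0323
grasp_force: 60.2
```

send_rows(motion="1 -1 -4 0 0.035; 1 -2 -8 0 0.035; 1 -2.6 -12 0 0.035; 1 -2.6 -15.6 0 0.035; 1 -2.6 -15.6 0 0.035")

```text
clock: 31.6
eef_pos: [0.5244, -0.1024, 0.1377]
tool_rot: [0.026, 1.0, -0.001, -0.001]
ft_force: [-0.4, 0.5, -2.0]
grip_width: 0.0324
grasp_force: 60.3
```

send_rows(motion="1 0 0 3 0; 1 0 0 6 0; 1 0 0 8 0; 1 0 0 8 0; 1 0 0 8 0")

```text
clock: 32.1
eef_pos: [0.5245, -0.0974, 0.0587]
tool_rot: [0.022, 1.0, 0.0, -0.001]
ft_force: [0.6, -0.6, -1.1]
grip_width: 0.0323
grasp_force: 60.2
```

```bash
python3 - <<'E'
from h import *
p=np.pi/2+UN[2]
plan([(*slot(3),.025,p)])
E
```

```text
t 32.1 pos [ 0.5245 -0.0974  0.0587] psi 1.526 F [ 0.6 -0.6 -1.1] w 0.0323 g 60.2 j [-0.18  0.44 -0.18  0.95  0.   -0.14]
-> cm -0.68 -0.31 3.37 tw 0.001
```

send_rows(motion="1 -0.6 -0.3 1 0; 1 -0.6 -0.3 2 0; 1 -0.6 -0.3 2.8 0; 1 -0.6 -0.3 3.3 0; 1 -0.6 -0.3 3.4 0")

```text
clock: 32.6
eef_pos: [0.5307, -0.1011, 0.0251]
tool_rot: [0.022, 1.0, 0.0, -0.0]
ft_force: [-1.7, -0.0, 5.3]
grip_width: 0.0325
grasp_force: 61.0
```

send_rows(motion="1 0 0 0 0; -0.05 0 0 0 0; -0.05 0 0 0 0; -0.05 0 0 -3 0; -0.05 0 0 -7.5 0")

```text
clock: 33.1
eef_pos: [0.5283, -0.1007, 0.0984]
tool_rot: [0.022, 1.0, 0.001, -0.003]
ft_force: [0.9, -0.9, 0.7]
grip_width: 0.045
grasp_force: 0.0
```

send_rows(motion="1 0 0 -4 0; 1 4 -2 -6 0; 1 8 -4 -6 0; 1 12 -6 -6 0; 1 15 -8 -6 0")

```text
clock: 33.6
eef_pos: [0.3752, -0.1746, 0.1608]
tool_rot: [0.022, 1.0, -0.0, 0.0]
ft_force: [-0.5, -1.4, 1.0]
grip_width: 0.0001
grasp_force: 0.0
```

send_rows(motion="1 0 0 0 0; 1 0 0 0 0")

```text
clock: 33.8
eef_pos: [0.3775, -0.1748, 0.1609]
tool_rot: [0.023, 1.0, -0.0, 0.001]
ft_force: [-0.9, -0.5, 0.7]
grip_width: -0.0002
grasp_force: 0.0
```

```bash
python3 - <<'E'
from h import *
p=np.pi/2+UN[2]
plan([(*loc(UN,-.24,0),.17,p),(*loc(UN,-.24,0),.045,p)])
im=look();cv2.imwrite('pics/z7.png',cv2.resize(im[190:340,190:450,::-1],None,fx=3,fy=3,interpolation=2))
E
```

```text
t 33.8 pos [ 0.3775 -0.1748  0.1609] psi 1.524 F [-0.9 -0.5  0.7] w -0.0002 g 0.0 j [-0.43  0.12 -0.33  1.11  0.   -0.39]
-> cm -0.47 -0.92 -0.91 tw -0.002
-> cm 0.00 0.00 12.50 tw 0.000
scene ([0.5531, -0.1053], -0.094, [0.027, 0.103], 268)
scene ([0.5506, -0.165], -0.078, [0.028, 0.104], 263)
scene ([0.5483, -0.2255], -0.082, [0.028, 0.102], 267)
scene ([0.5169, -0.2811], -0.213, [0.028, 0.037], 118)
scene ([0.5738, -0.2835], -0.226, [0.027, 0.05], 128)
```

View pics/z7.png

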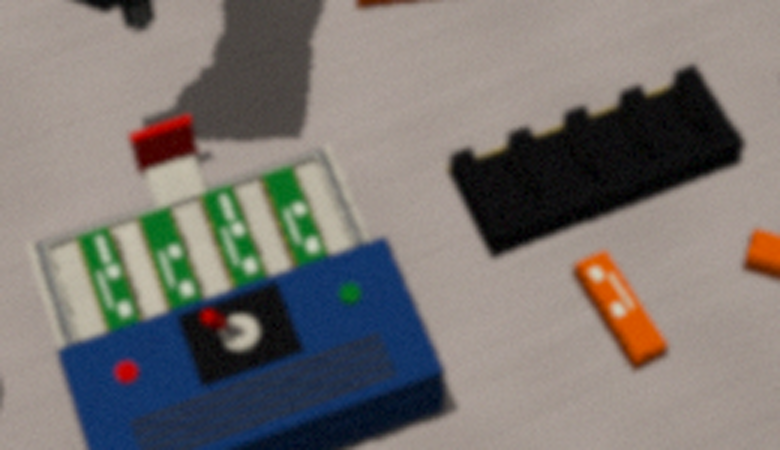

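All four blocks lie flat, green up, between the rims (crop x 107–295, y 170–320), and the case is empty. Next I push the tray in by the handle.

send_rows(motion="1 -0.3 -0.9 4 0; 1 -0.3 -0.9 8 0; 1 -0.3 -0.9 11 0; 1 -0.3 -0.9 11.6 0; 1 -0.3 -0.9 11.6 0")

```text
clock: 34.35
eef_pos: [0.3802, -0.1828, 0.0436]
tool_rot: [0.022, 1.0, 0.001, -0.001]
ft_force: [0.5, 1.0, 1.2]
grip_width: 0.0002
grasp_force: 0.0
```

send_rows(motion="1 -0.7 0 0 0; 1 -1.4 0 0 0; 1 -2.1 0 0 0; 1 -2.8 0 0 0; 1 -3.5 0 0 0")

```text
clock: 34.85
eef_pos: [0.4161, -0.1853, 0.0449]
tool_rot: [0.022, 1.0, -0.0, 0.001]
ft_force: [-0.2, 0.7, 0.4]
grip_width: 0.0003
grasp_force: 0.0
```

send_rows(motion="1 -1 0 0 0; 1 -2 0 0 0; 1 -3 0 0 0; 1 -4 0 0 0; 1 -5 0 0 0")

```text
clock: 35.35
eef_pos: [0.4657, -0.1873, 0.0442]
tool_rot: [0.022, 1.0, 0.0, -0.0]
ft_force: [-2.1, 0.2, 1.1]
grip_width: 0.0003
grasp_force: 0.9
```

```bash
python3 - <<'E'
from h import *
p=np.pi/2+UN[2]
plan([(*loc(UN,-.077,0),.045,p)])
E
```

```text
t 35.4 pos [ 0.4657 -0.1873  0.0442] psi 1.526 F [-2.1  0.2  1.1] w 0.0003 g 0.9 j [-0.38  0.41 -0.29  0.88  0.   -0.34]
-> cm -7.90 -0.08 -0.08 tw 0.000
```

send_rows(motion="1 -1 0 0 0; 1 -2 0 0 0; 1 -3 0 0 0; 1 -4 0 0 0; 1 -5 0 0 0")

```text
clock: 35.85
eef_pos: [0.5156, -0.1894, 0.0442]
tool_rot: [0.022, 1.0, 0.0, -0.0]
ft_force: [-1.9, 1.0, 1.5]
grip_width: -0.0
grasp_force: 0.9
```

send_rows(motion="1 -0.5 0 0 0; 1 -1 0 0 0; 1 -1.4 0 0 0; 1 -1.7 0 0 0; 1 -1.7 0 0 0")

```text
clock: 36.35
eef_pos: [0.5325, -0.1905, 0.0444]
tool_rot: [0.022, 1.0, -0.0, 0.001]
ft_force: [-0.1, 0.3, 0.4]
grip_width: -0.0002
grasp_force: 0.0
```

send_rows(motion="1 -0.3 0 0 0; 1 -0.6 0 0 0; 1 -0.6 0 0 0")

```text
clock: 36.65
eef_pos: [0.5344, -0.1905, 0.0442]
tool_rot: [0.023, 1.0, 0.0, -0.003]
ft_force: [-10.2, 0.1, 7.6]
grip_width: -0.0001
grasp_force: 4.7
```

send_rows(motion="1 -0.2 0 0 0; 1 -0.4 0 0 0; 1 -0.4 0 0 0")

```text
clock: 36.95
eef_pos: [0.5398, -0.1907, 0.0441]
tool_rot: [0.023, 1.0, 0.0, -0.002]
ft_force: [-5.5, -0.3, 3.4]
grip_width: 0.0002
grasp_force: 2.8
```

send_rows(motion="1 -0.2 0 0 0; 1 -0.4 0 0 0; 1 -0.4 0 0 0")

```text
clock: 37.25
eef_pos: [0.5457, -0.1909, 0.0441]
tool_rot: [0.022, 1.0, 0.0, -0.0]
ft_force: [-2.2, 1.0, 0.3]
grip_width: 0.0002
grasp_force: 1.2
```

send_rows(motion="1 -0.2 0 0 0; 1 -0.4 0 0 0; 1 -0.4 0 0 0")

```text
clock: 37.55
eef_pos: [0.5456, -0.1909, 0.0441]
tool_rot: [0.023, 1.0, 0.0, -0.004]
ft_force: [-12.6, 0.4, 9.4]
grip_width: -0.0
grasp_force: 6.4
```

send_rows(motion="1 1 0 0 0; 1 2.5 0 0 0; 1 3 0 -4 0; 1 3 0 -9 0; 1 3 0 -14 0")

```text
clock: 38.05
eef_pos: [0.52, -0.1896, 0.1857]
tool_rot: [0.022, 1.0, 0.0, 0.001]
ft_force: [1.0, -0.2, 0.2]
grip_width: 0.0
grasp_force: 0.0
```

send_rows(motion="1 0 0 -4 0; 1 0 0 -5 0; 1 0 0 -5 0")

```text
clock: 38.35
eef_pos: [0.5218, -0.1903, 0.2369]
tool_rot: [0.022, 1.0, -0.001, 0.003]
ft_force: [-0.2, 0.1, -0.8]
grip_width: -0.0003
grasp_force: 0.0
```

```bash
python3 - <<'E'
from h import *
p=np.pi/2+UN[2]
plan([(*loc(UN,.045,-.065),.23,p),(*loc(UN,.045,-.065),.13,p),(*loc(UN,.045,.003),.13,p)])
im=look();cv2.imwrite('pics/z8.png',cv2.resize(im[190:370,190:450,::-1],None,fx=3,fy=3,interpolation=2))
E
```

```text
t 38.4 pos [ 0.5218 -0.1903  0.2369] psi 1.526 F [-0.2  0.1 -0.8] w -0.0003 g 0.0 j [-0.35  0.34  0.16  1.38  0.   -0.31]
-> cm -14.48 -6.53 0.69 tw 0.000
-> cm 0.00 0.00 10.00 tw 0.000
-> cm -0.00 6.80 -0.00 tw 0.000
```

View pics/z8.png

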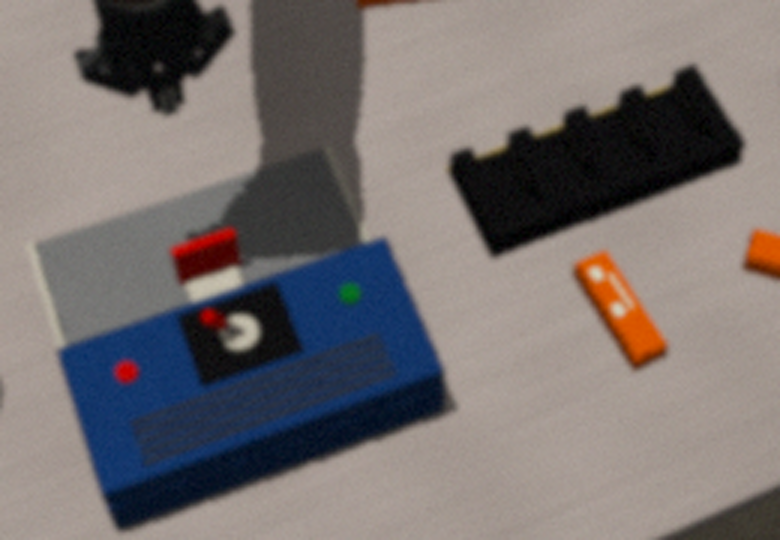

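The tray is home: the handle is back at its starting spot (crop 205,240) and the lever is still off. Next I flip the toggle on from the −y side.

send_rows(motion="1 -4 -2 0 0; 1 -8 -4 0 0; 1 -12 -5.5 0 0; 1 -13.8 -5.6 0.7 0; 1 -13.8 -5.6 0.7 0")

```text
clock: 38.9
eef_pos: [0.6557, -0.2516, 0.2202]
tool_rot: [0.022, 1.0, 0.002, -0.004]
ft_force: [-0.3, 1.3, -0.8]
grip_width: 0.0001
grasp_force: 0.0
```

send_rows(motion="1 0 0 3 0; 1 0 0 6 0; 1 0 0 9 0; 1 0 0 10 0; 1 0 0 10 0")

```text
clock: 39.4
eef_pos: [0.6527, -0.2509, 0.1243]
tool_rot: [0.022, 1.0, 0.001, -0.003]
ft_force: [0.2, -0.0, 0.3]
grip_width: 0.0003
grasp_force: 0.0
```

```bash
python3 - <<'E'
from h import *
p=np.pi/2+UN[2]
plan([(*loc(UN,.040,.003),.13,p)])
E
```

```text
t 39.4 pos [ 0.6527 -0.2509  0.1243] psi 1.526 F [ 0.2 -0.   0.3] w 0.0003 g 0.0 j [-0.37  0.71  0.46  1.33 -0.   -0.32]
-> cm -0.63 5.75 -0.57 tw 0.000
```

send_rows(motion="1 -0.6 1.5 0 0; 1 -0.6 3 -0.4 0; 1 -0.6 4.5 -0.4 0; 1 -0.6 5.8 -0.4 0; 1 -0.6 5.9 -0.4 0")

```text
clock: 39.9
eef_pos: [0.6653, -0.1944, 0.1336]
tool_rot: [0.022, 1.0, -0.004, 0.002]
ft_force: [0.2, -8.1, 1.8]
grip_width: 0.0002
grasp_force: 4.2
```

send_rows(motion="1 0 0 0 0; 1 0 -3 0 0; 1 0 -5 -3 0; 1 0 -6 -7 0; 1 0 -6 -10 0")

```text
clock: 40.4
eef_pos: [0.6616, -0.2536, 0.234]
tool_rot: [0.023, 1.0, -0.0, 0.001]
ft_force: [1.0, 0.5, -0.4]
grip_width: 0.0002
grasp_force: 0.0
```

send_rows(motion="1 4 0 0 0; 1 8 0 0 0; 1 12 0 0 0; 1 16 0 0 0; 1 20 0 0 0")

```text
clock: 40.9
eef_pos: [0.4605, -0.2428, 0.2319]
tool_rot: [0.022, 1.0, -0.0, 0.001]
ft_force: [0.4, -1.1, -0.0]
grip_width: -0.0001
grasp_force: 0.0
```

```bash
python3 - <<'E'
from h import *
plan([]);im=vision.camera('scene');cv2.imwrite('pics/z9.png',cv2.resize(im[150:370,130:450,::-1],None,fx=2.5,fy=2.5,interpolation=2))
E
```

```text
t 40.9 pos [ 0.4605 -0.2428  0.2319] psi 1.528 F [ 0.4 -1.1 -0. ] w -0.0001 g 0.0 j [-0.49  0.28  0.06  1.35  0.   -0.44]
```

View pics/z9.png

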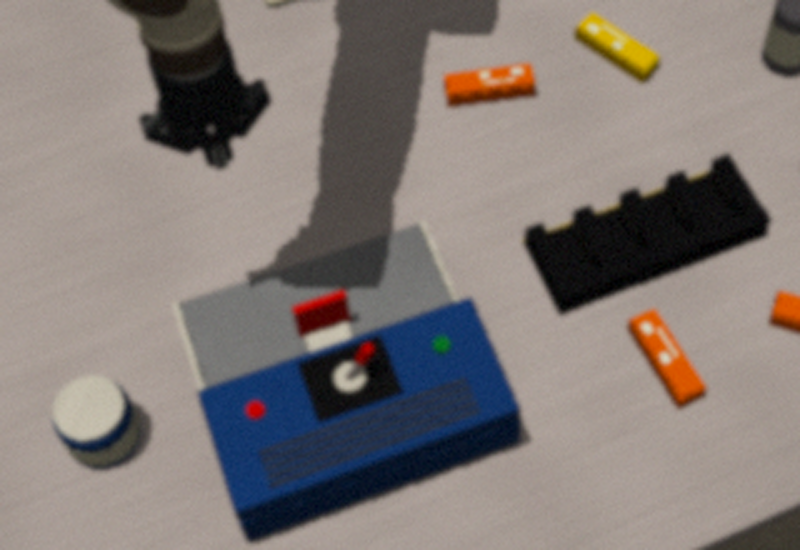

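The lever leans to the green dot (crop 365,352), so the toggle is on. The tray is home and the bystanders stand where they were.

```bash
python3 -c "
from workcell import workorder
print(workorder.job_done())"
```

```text
the job is handed in; nothing more can be done
None
```

The job is handed in, with no verdict returned: toggle off, all four blocks moved from the case to the tray (flat, green up), tray pushed to its stop, toggle back on; the bottle, can and disc were never touched.

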